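# Fold the plating-barrel door shut and tuck it under its lip

### The arm

A 7-joint arm with a two-finger parallel gripper is mounted at the origin on the work surface. World frame = base frame: x ahead of the robot, y to its left, z up, the work surface at z = 0. Lengths are in m, angles in rad, forces in N, time in s.
With the tool pointing down it reaches from about 0.425 to 0.875 m from the base axis. Payload 4.7 kg.
Tool frame: the origin (TCP) lies between the finger pads; the fingertips stand 25 mm ahead of it and the grasp point (between the pads) lies 6 mm ahead of it; z points along the fingers, y is the direction in which the jaws open and shut (so a half turn about z gives the same grasp; the last joint's range is limited). The gripper opens to 87 mm and grips with 3 to 60 N. Pads are 19 mm wide; open, the fingers measure 117 mm over their backs; the gripper's body (75 mm by 190 mm) begins 51 mm behind the grasp point.
Start: joints at [1.182, 0.321, -0.07, 1.45, 0.023, 1.371, -0.057], TCP at [0.255, -0.598, 0.248] pointing down, gripper open.
Joint ranges: [-2.86, 2.86], [-0.3, 2.09], [-1.38, 1.24], [0.06, 2.45], [-1.56, 4.7], [0.09, 2.05], [-2.69, 2.69]. Speed limits (rad/s): [2.57, 2.57, 3.14, 3.14, 3.14, 3.14, 3.14].

### API

Orientations are given as a rotation vector (axis times angle).
In Python, from bench import * gives the robot as it stands.
- The arm moves only by the tool send_rows, never from a script. Its arguments are lists of equal length, an entry for each row: "rotation": the turn, a rotation vector about the tool's x, y, z in degrees, a list of three; "slide": the shift along the tool's x, y, z in mm, a list of three; "fingers": the gripper command: -1 is fully open, 1 is shut, values between are in proportion. In form: {"rotation": [[wx, wy, wz], ...], "slide": [[tx, ty, tz], ...], "fingers": [fingers, ...]}. A call has 1 to 12 rows; each row is the pose to reach, as a shift and turn from the pose commanded when the call began, along the tool's axes at that moment; what a row does not reach only later rows make up. A row lasts 1/10 s, in which the tool goes at most 50 mm and 8.59 degrees, less where a joint would pass 70% of its speed; a pose out of reach is approached as far as the arm can. A call with a gripper value outside its range is refused whole. The fingers move at their own pace and stop on an object; "force" is the grip in N (left out, the last holds). Time passes only in rows, so rows that repeat a pose let the fingers close. It gives the time, the measured TCP pose, the force and the opening at its end, in the units of the state.
- get_state(): the state, without advancing time (a new reading comes with each control period).
- get_image(name): name is "side" or "top"; returns the picture (400x640x3 uint8, red, green, blue); there is no depth.
- camera_model(name): a dict with "intrinsics" (3x3 intrinsics, pixels), "k1" (the pictures are not rectified: a ray, as slopes to the right and down, at radius r is drawn at 1 + k1 r^2 times it, then the intrinsics apply), "rvec" (rotation vector, rad) and "tvec" (3), from world to camera coordinates, as OpenCV has them. Camera axes: x right, y down, z forward; pixel columns grow to the right and rows downward; lengths in m; the calibration is good to about 2 mm. A picture is of the moment at which its call begins. camera_model takes no time and is no camera call.
- close_job(): hands the job in, once; it reports no verdict.
The state is a dict: "time": time; "joint_positions": joint angles; "qd": joint speeds; "joint_torque": joint torques, N m; "position": TCP position; "tool_rot": TCP orientation; "ft_force": force on the tool from outside, world axes, zero at the start; "torque": the same for the moment, N m; "grip_width": opening from 0.0 (shut) to 1.0 (fully open).
Only numpy, scipy, OpenCV 4.12 (cv2) and the standard library are available. Lean on these libraries where they do the work, as an engineer would, in place of code of your own. Each camera call takes 0.05 s, during which the arm holds its last target.

### The job

The plating barrel has been loaded but its door still stands open. Using the fingertips only, fold the green hinged door over until it lies flat on the barrel, then push it by its thumb ledge towards the orange lip until its free edge is tucked fully home beneath the lip, and take the hand away. Do not pinch the door, do not shift or tip the barrel unit, and leave everything else on the bench alone.

Things in the scene. Friction and masses are not known exactly. Their poses are not given: they have to be found in the camera images.
- unit: Plating-barrel unit, about 4.5 kg, loose on rubber feet: cream hexagonal barrel (axis along y, 168 mm long) between grey cheeks, black gear and motor at its +y end. Origin on the bench under the barrel's middle, z up, x from the door's hinge side (-x) to the orange lip (+x). Footprint x -95..95, y -130..183 mm; flat top 175 mm high; but for the open door nothing of it rises above 196 mm.
- door (a joint): Hinge angle of the green door (rad): 0 flat on the barrel, 1.57 upright, 2.3 fully back; starts leaning back, away from the lip. Slightly stiff, stays at any angle: 0.06 N m plus its weight (0.04 N m when level) moves it. The pin lies along the unit's y at unit x = -46 mm plus joint hinge_pin, 179.5 mm above the bench. Outer face 3.5 mm from the pin's axis (183 mm high when shut).
- hinge_pin (a joint): How far the pin, and the door on it, has slid in its slots towards the lip (m): 0 at the start (the swinging edge then clears the lip by 5 mm), 0.018 fully home (edge 13 mm past the lip's front edge). About 6 N slides it; it stays where left. Swing the door by pushing near its free edge: pushed hard low down or under the ledge it slides early and lands on top of the lip, not beneath.
- door_panel: The green outer panel of the door: 130 mm wide (along the unit's y), reaching from 5 to 76 mm from the pin, 4 mm thick, and its thumb ledge. Origin: middle of the hinge pin; x towards the free edge, z out of the outer face.
- door_mesh: The cream perforated inner face of the door, 118 mm wide, reaching from 9 to 71 mm from the pin, underneath when shut. Fingers on it and on the panel at the same time count as pinching. Same origin and axes as door_panel.
- door_edge (a point): Middle of the door's free edge, 76 mm from the pin.
- thumb_ledge (a point): Middle of the thumb ledge's upright rear face, which looks towards the hinge: a wedge on the door's outer face, 60 mm wide, 12 mm high, rear face 34 mm from the pin, sloping down to the panel at 62 mm from the pin. This point is 6 mm above the outer face.
- lip_edge (a point): Middle of the front edge of the orange retaining lip, at unit x 35, 189 mm above the bench. The lip spans unit y -65..65 mm: turned-up lead-in from x 35 to 41, then flat to x 54 with its underside 185 mm above the bench, closed by an upright at x 50.
- basket: Bystander: cream round dipping basket, 98 mm across its rim, 97 mm high; origin at its underside's centre.
- sample_slab: Bystander: mint-green slab with white tiles, 210 x 75 x 17 mm, lying on the bench; origin under its centre, x along its length.
- scoop: Bystander: steel spoon with a wooden handle, 190 mm long, lying on the bench; origin under its middle, x along it.
- beaker: Bystander: glass beaker, 68 mm across, 90 mm high; origin at its underside's centre.
- wash_pink: Bystander: pink wash bottle, 64 mm across, about 200 mm high with its spout; origin at its underside's centre.
- wash_yellow: Bystander: yellow wash bottle, same form.
- jar: Bystander: amber jar with a black cap, 70 mm across, 110 mm high; origin at its underside's centre.

How it is judged:
At the end, for the whole second after the job is handed in: The door lies flat (within 0.05 rad) with its free edge tucked beneath the lip (slid at least 13.5 of its 18 mm, edge at least 8 mm past the lip's front edge and below it), everything at rest; the unit stands upright within 30 mm of where it was and no bystander has moved 30 mm (value of joint door below 0.05 rad and value of joint hinge_pin above 0.0135 m and x of door_edge in the frame of lip_edge above 0.008 m and z of door_edge in the frame of lip_edge below -0.003 m and velocity of joint door below 0.05 rad/s and linear speed of unit below 0.01 m/s and distance of each of unit, basket, sample_slab, scoop, beaker, wash_pink, wash_yellow, jar from where it was at the start of the episode below 0.03 m and angle between unit's own z axis and vertical below 0.03 rad); the robot touches nothing.
It fails at once if the door was pinched between the fingers (both faces pressed at once) (contact force between the fingers and door_mesh above 0.5 N and contact force between the fingers and door_panel above 0.5 N).
It fails at once if the barrel unit was lifted, tipped or shoved aside (angle between unit's own z axis and vertical above 0.12 rad or distance of unit from where it was at the start of the episode above 0.03 m or height (world z) of unit above 0.012 m).
It fails at once if a bystander was moved, lifted or knocked over (distance of any of basket, sample_slab, scoop, beaker, wash_pink, wash_yellow, jar from where it was at the start of the episode above 0.03 m or angle between any of basket, sample_slab, scoop, beaker, wash_pink, wash_yellow, jar's own z axis and vertical above 0.3 rad).
It also fails if it takes over 45 s, if anything falls off the work surface, if the arm or the gripper's body presses on something with over 40 N, if the wrist force passes 120 N, or if a joint passes its speed limit or range.

## Working session

There is one attempt and no reset: what is moved stays moved. The work goes in short steps, Python scripts to look and compute and a tool call to move; the robot and the scene stay as the last step left them, time stands still between calls to the robot, and variables do not carry over. Pictures are saved under pics/ and viewed, and the job is handed in when it is done.

Besides the shell and the picture viewer there is one more tool, called after "Emit:" by a JSON object that holds its "fn" and its "kwargs". send_rows: Moves the arm, as the interface text tells. Its arguments: {"type":"object","properties":{"rotation":{"type":"array"},"slide":{"type":"array"},"fingers":{"type":"array"},"force":{"type":"number"}},"required":["rotation","slide","fingers"]}

```bash
mkdir -p pics; ls
python3 - <<'E'
from bench import *
import cv2
s=get_state();print(s)
for n in("side","top"):
    cv2.imwrite(f"pics/{n}0.png",get_image(n)[:,:,::-1]);print(n,camera_model(n))
E
```

```text
pics
{'time': 0.0, 'joint_positions': array([ 1.18209792,  0.3217887 , -0.07008445,  1.45166533,  0.02259899,
        1.3708232 , -0.05686118]), 'qd': array([1.55885298e-03, 8.55907690e-05, 1.15824199e-03, 6.92201435e-04,
       8.94655861e-05, 7.08607029e-04, 8.96226384e-04]), 'joint_torque': array([-2.96711187e-05, -4.91296363e+01, -4.03870884e-01, -3.12527168e+01,
       -6.38241973e-02,  4.37527313e-02,  1.89922807e-04]), 'position': array([ 0.25455167, -0.59752707,  0.24648861]), 'tool_rot': array([-3.07627216e+00, -6.28183813e-01,  7.47513098e-04]), 'ft_force': array([ 0.36694407,  1.10399998, -0.09184346]), 'torque': array([-0.0332492,  0.0092148, -0.0277146]), 'grip_width': 1.004341171021318}
side {'intrinsics': array([[409.52357407,   0.        , 318.3164996 ],
       [  0.        , 409.52357407, 196.1291038 ],
       [  0.        ,   0.        ,   1.        ]]), 'k1': -0.00045159759010013437, 'rvec': array([ 2.15001773, -0.09290543,  0.03931871]), 'tvec': array([-0.54670357,  0.1670284 ,  1.59689899])}
top {'intrinsics': array([[516.26675826,   0.        , 324.28866145],
       [  0.        , 516.26675826, 193.8376224 ],
       [  0.        ,   0.        ,   1.        ]]), 'k1': 0.034906240410592905, 'rvec': array([ 2.18300654, -2.13656851,  0.14338936]), 'tvec': array([-0.01116599,  0.57151136,  1.67781822])}
```

View pics/side0.png

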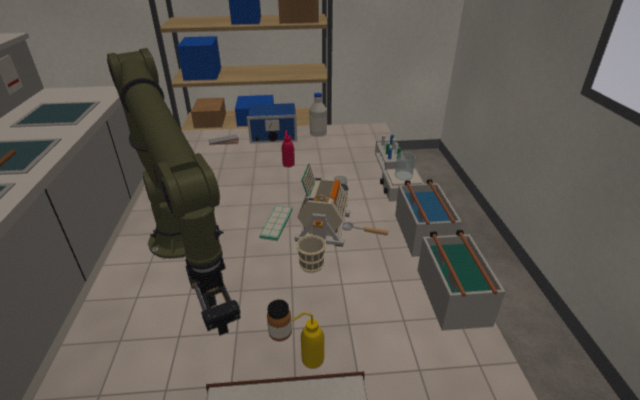

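View pics/top0.png

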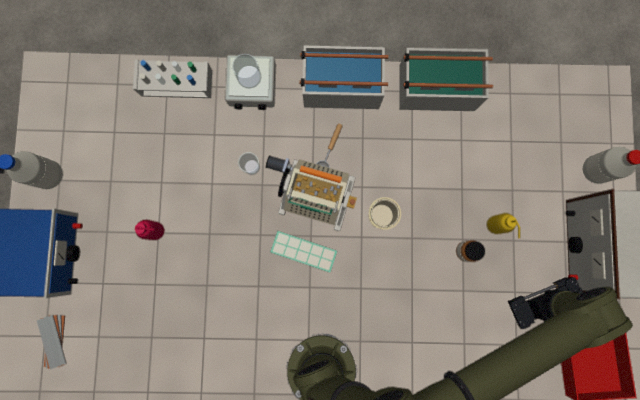

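```bash
cat > h.py <<'E'
import numpy as np, cv2
from bench import *
from scipy.spatial.transform import Rotation as R
def cam(n):
    c=camera_model(n);return c['intrinsics'],c['k1'],cv2.Rodrigues(np.array(c['rvec']))[0],np.array(c['tvec'])
def ray(n,u,v):
    K,k,Rm,t=cam(n)
    d=np.linalg.inv(K)@[u,v,1];x=d[:2].copy()
    for _ in range(20): x=d[:2]/(1+k*(x@x))
    return -Rm.T@t, Rm.T@np.array([x[0],x[1],1])
def onz(n,u,v,z):
    o,d=ray(n,u,v);return o+d*(z-o[2])/d[2]
def proj(n,p):
    K,k,Rm,t=cam(n);q=Rm@np.asarray(p,float)+t;x=q[:2]/q[2];x=x*(1+k*(x@x));return (K@[x[0],x[1],1])[:2]
def tri(a,b):
    o1,d1=ray("side",*a);o2,d2=ray("top",*b);d1/=np.linalg.norm(d1);d2/=np.linalg.norm(d2)
    s=np.linalg.lstsq(np.c_[d1,-d2],o2-o1,rcond=None)[0]
    p,q=o1+d1*s[0],o2+d2*s[1];return (p+q)/2,np.linalg.norm(p-q)
E
python3 - <<'E'
import cv2
a=cv2.imread('pics/side0.png')[155:255,260:400];cv2.imwrite('pics/s0z.png',cv2.resize(a,None,fx=5.6,fy=5.6,interpolation=cv2.INTER_CUBIC))
a=cv2.imread('pics/top0.png')[145:235,260:380];cv2.imwrite('pics/t0z.png',cv2.resize(a,None,fx=6.4,fy=6.4,interpolation=cv2.INTER_CUBIC))
E
```

```text
(no output)
```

View pics/s0z.png

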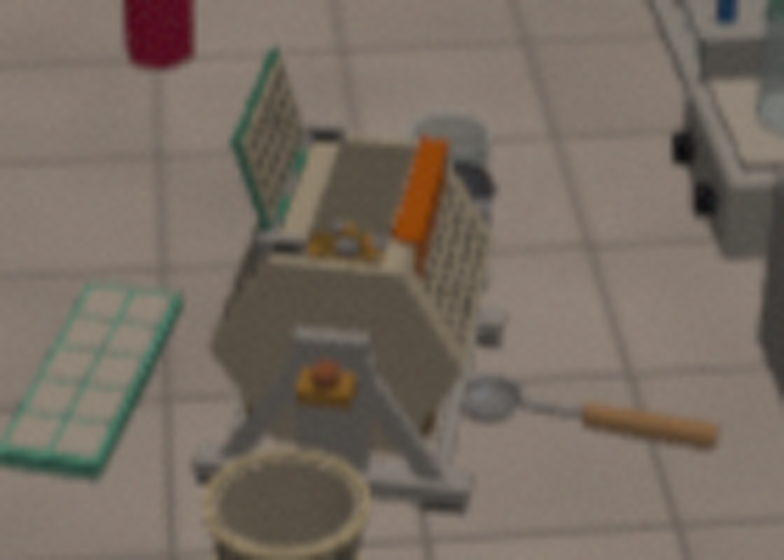

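View pics/t0z.png

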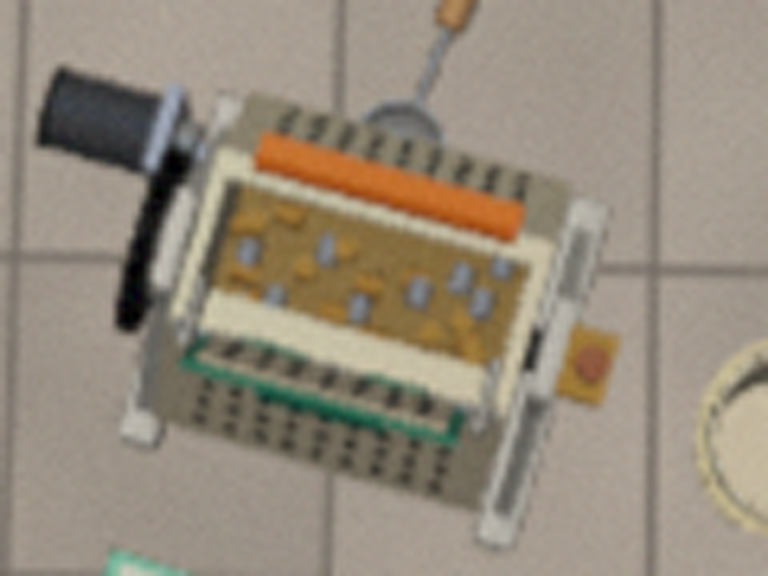

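Run:
```python
from h import *
S=lambda x,y:(260+(x+.5)/5.6-.5,155+(y+.5)/5.6-.5)
T=lambda x,y:(260+(x+.5)/6.4-.5,145+(y+.5)/6.4-.5)
print('dooredge +y',tri(S(275,50),T(185,364)));print('dooredge -y',tri(S(237,143),T(460,440)))
for nm,a,b in(('lip back+y',(447,142),(262,135)),('lip front -y',(395,235),(515,240)),('lip front+y',(421,140),(258,165))):print(nm,tri(S(*a),T(*b)))
# orange masks
for n in('side','top'):
    im=cv2.imread(f'pics/{n}0.png');h=cv2.cvtColor(im,cv2.COLOR_BGR2HSV)
    m=cv2.inRange(h,(5,180,150),(14,255,255));_,l,st,ce=cv2.connectedComponentsWithStats(m)
    i=1+np.argmax(st[1:,4]);print(n,st[i],ce[i])
    r=cv2.minAreaRect(np.argwhere(l==i)[:,::-1].astype(np.float32));bp=cv2.boxPoints(r);print(bp.round(1))
    if n=='top':
        for p in bp: print(onz('top',*p,.189).round(4))
# cheek foot corners in top view
for p in((140,430),(497,532),(588,210),(228,105)):print('foot',onz('top',*T(*p),.01).round(4))
```

```text
dooredge +y (array([0.5210704 , 0.10555946, 0.24920617]), np.float64(0.0017355351683305104))
dooredge -y (array([ 0.48895359, -0.01946996,  0.2512091 ]), np.float64(0.0014421494058730069))
lip back+y (array([0.63824402, 0.0761783 , 0.18611144]), np.float64(0.0014501107292645974))
lip front -y (array([ 0.58926249, -0.0449066 ,  0.19093561]), np.float64(0.00058491988213959))
lip front+y (array([0.62174482, 0.07763404, 0.18815307]), np.float64(0.001784680786387197))Traceback (most recent call last):
  File "<stdin>", line 10, in <module>
    return _wrapfunc(a, 'argmax', axis=axis, out=out, **kwds)
    return bound(*args, **kwds)
ValueError: attempt to get argmax of an empty sequence
```

```bash
cat >> h.py <<'E'
YAW=np.deg2rad(-14.6); O=np.array([0.5717,0.0253,0])
UX=np.array([np.cos(YAW),np.sin(YAW),0]);UY=np.array([-np.sin(YAW),np.cos(YAW),0])
def U(x,y,z): return O+UX*x/1e3+UY*y/1e3+[0,0,z/1e3]   # mm
def toU(p): d=np.asarray(p)-O; return np.array([d@UX,d@UY,d[2]])*1e3
RT=np.c_[UX,-UY,[0,0,-1]]
def go(p,Rt=RT):
    s=get_state();R0=R.from_rotvec(s['tool_rot'])
    print('slide',(R0.inv().apply(p-s['position'])*1e3).round(1),'rot',np.rad2deg((R0.inv()*R.from_matrix(Rt)).as_rotvec()).round(2))
def st():
    s=get_state();print('t',s['time'],'tipU',(toU(s['position'])-[0,0,25]).round(1),'F',s['ft_force'].round(2),'j',s['joint_positions'].round(2),'g',s['grip_width'])
E
python3 - <<'E'
from h import *
for n in('side','top'):
    im=cv2.imread(f'pics/{n}0.png');h=cv2.cvtColor(im,cv2.COLOR_BGR2HSV)
    m=cv2.inRange(h,(3,190,120),(16,255,255))
    x0,y0=(260,145);mm=np.zeros_like(m);mm[y0:255,x0:400]=m[y0:255,x0:400];_,l,stt,ce=cv2.connectedComponentsWithStats(mm)
    i=1+np.argmax(stt[1:,4]);print(n,stt[i],ce[i])
    bp=cv2.boxPoints(cv2.minAreaRect(np.argwhere(l==i)[:,::-1].astype(np.float32)))
    for p in bp: print(p.round(1),toU(onz(n,*p,.189)).round(1))
T=lambda x,y:(260+(x+.5)/6.4-.5,145+(y+.5)/6.4-.5)
for p in((140,430),(497,532),(588,210),(228,105)):print('foot',toU(onz('top',*T(*p),.01)).round(1))
st();go(U(-115,45,325))
E
```

```text
side [331 180   8  18  80] [334.5875 188.9125]
[330.1 196.5] [ 34.2 -60.  189. ]
[334.6 179.6] [ 34.2  61.  189. ]
[339.1 180.9] [ 52.6  54.7 189. ]
[334.5 197.7] [ 51.5 -65.3 189. ]
top [300 167  41  15 177] [320.57062147 174.16949153]
[299.8 170.8] [ 34.7  63.4 189. ]
[301.  166.4] [ 48.5  63.5 189. ]
[340.2 177.3] [ 48.8 -60.1 189. ]
[339.  181.7] [ 35.  -60.1 189. ]
foot [-88.3  98.9  10. ]
foot [-88.7 -95.4  10. ]
foot [ 88.3 -95.9  10. ]
foot [ 90.4 102.9  10. ]
t 0.1 tipU [-149.9 -682.7  221.6] F [-0.18 -0.53  0.01] j [ 1.18  0.32 -0.07  1.45  0.02  1.37 -0.06] g 0.9979432281484313
slide [ 472.4 -554.7  -77.5] rot [-0.09  0.04 37.68]
```

Emit:
{"fn": "send_rows", "kwargs": {"rotation": [[0,0,0],[0,0,0],[0,0,4],[0,0,8],[0,0,12],[0,0,16],[0,0,20],[0,0,24],[0,0,28],[0,0,32],[0,0,36],[0,0,37.7]], "slide": [[0,0,-40],[0,0,-78],[28,-33,-78],[56,-66,-78],[84,-99,-78],[112,-132,-78],[140,-165,-78],[168,-198,-78],[196,-231,-78],[224,-264,-78],[252,-297,-78],[280,-330,-78]], "fingers": [1,1,1,1,1,1,1,1,1,1,1,1], "force": 20}}

```text
time: 1.3
position: [0.383, -0.1828, 0.3253]
tool_rot: [3.115, -0.403, -0.0]
ft_force: [1.5, 0.1, -0.2]
grip_width: 0.029
```

Run:
```python
from h import *
st();go(U(-115,45,325))
```

```text
t 1.3 tipU [-130.1 -248.9  300.3] F [ 1.52  0.13 -0.2 ] j [ 0.85 -0.19 -0.4   1.82 -0.07  1.49 -1.36] g 0.029274317023960116
slide [ 1.440e+01 -2.939e+02  2.000e-01] rot [ 0.02  0.01 -0.15]
```

Emit:
{"fn": "send_rows", "kwargs": {"rotation": [[0,0,0],[0,0,0],[0,0,0],[0,0,0],[0,0,0],[0,0,0],[0,0,0],[0,0,0],[0,0,0],[0,0,0]], "slide": [[4,-40,0],[6,-80,0],[8,-120,0],[10,-160,0],[12,-200,0],[14,-240,0],[14,-280,0],[14,-294,0],[14,-294,0],[14,-294,0]], "fingers": [1,1,1,1,1,1,1,1,1,1]}}

```text
time: 2.3
position: [0.4705, 0.0954, 0.3251]
tool_rot: [3.115, -0.4, -0.001]
ft_force: [-1.2, 0.3, 0.1]
grip_width: 0.004
```

Run:
```python
from h import *
st();go(U(-110,45,265))
for n in("side","top"): cv2.imwrite(f"pics/{n}1.png",get_image(n)[:,:,::-1])
a=cv2.imread('pics/side1.png')[105:255,220:400];a=cv2.resize(a,None,fx=4.4,fy=4,interpolation=cv2.INTER_CUBIC)
cv2.imwrite('pics/s1z.png',a)
```

```text
t 2.3 tipU [-115.6   42.3  300.1] F [-1.17  0.34  0.13] j [ 0.62 -0.06 -0.83  1.71 -0.04  1.48 -2.03] g 0.003882836072031362
slide [ 5.6 -2.8 60.1] rot [ 0.05  0.04 -0.04]
```

View pics/s1z.png

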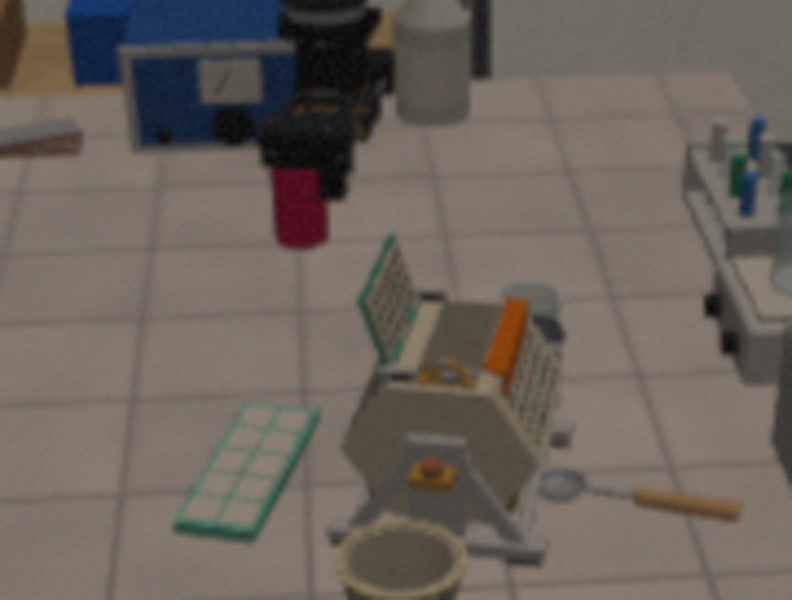

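Run:
```python
from h import *
p=get_state()['position']-[0,0,.025]
print(proj('side',p),proj('top',p))
```

```text
[294.99669203 153.65835424] [290.82577499 217.19700397]
```

The side view shows the closed fingertips at about (296,154) px, which matches the projected TCP. The door's edge corners are at roughly (309,164) and (302,180). Next I lower the hand behind the door.

Emit:
{"fn": "send_rows", "kwargs": {"rotation": [[0,0,0],[0,0,0],[0,0,0],[0,0,0],[0,0,0]], "slide": [[5,-3,20],[5,-3,40],[5,-3,60],[5,-3,60],[5,-3,60]], "fingers": [1,1,1,1,1]}}

```text
time: 2.9
position: [0.4764, 0.0968, 0.2658]
tool_rot: [3.115, -0.403, -0.0]
ft_force: [0.6, 0.9, -0.0]
grip_width: 0.005
```

Run:
```python
from h import *
st()
for n in("side","top"): cv2.imwrite(f"pics/{n}2.png",get_image(n)[:,:,::-1])
a=cv2.imread('pics/side2.png')[135:235,260:380];a=cv2.resize(a,None,fx=6,fy=6,interpolation=cv2.INTER_CUBIC)
cv2.imwrite('pics/s2z.png',a)
```

```text
t 2.9 tipU [-110.3   45.2  240.8] F [ 0.65  0.87 -0.03] j [ 0.61 -0.01 -0.85  1.79 -0.01  1.36 -2.06] g 0.005014307730632422
```

View pics/s2z.png

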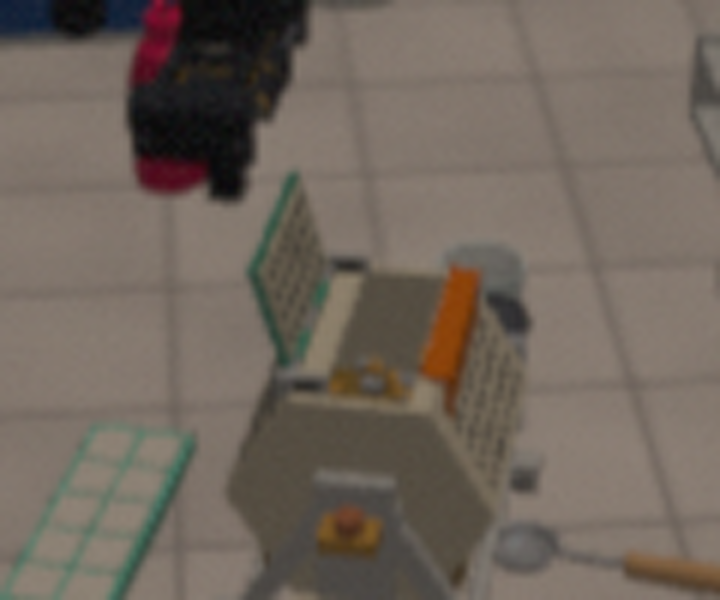

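Emit:
{"fn": "send_rows", "kwargs": {"rotation": [[0,0,0],[0,0,0],[0,0,0],[0,0,0],[0,0,0],[0,0,0],[0,0,0],[0,0,0],[0,0,0],[0,0,0],[0,0,0],[0,0,0]], "slide": [[14,0,0],[22,0,0],[27,0,0],[32,0,0],[37,0,0],[42,0,0],[47,0,0],[52,0,0],[57,0,0],[62,0,0],[67,0,0],[72,0,0]], "fingers": [1,1,1,1,1,1,1,1,1,1,1,1]}}

```text
time: 4.2
position: [0.5464, 0.0796, 0.2654]
tool_rot: [3.116, -0.4, -0.0]
ft_force: [-0.7, 0.3, -0.5]
grip_width: 0.004
```

Run:
```python
from h import *
st()
for n in("side","top"): cv2.imwrite(f"pics/{n}3.png",get_image(n)[:,:,::-1])
a=cv2.imread('pics/side3.png')[135:235,260:380];a=cv2.resize(a,None,fx=6,fy=6,interpolation=cv2.INTER_CUBIC)
cv2.imwrite('pics/s3z.png',a)
```

```text
t 4.2 tipU [-38.2  46.2 240.4] F [-0.73  0.34 -0.48] j [ 0.56  0.18 -0.84  1.65  0.14  1.38 -2.12] g 0.0036225240008175806
```

View pics/s3z.png

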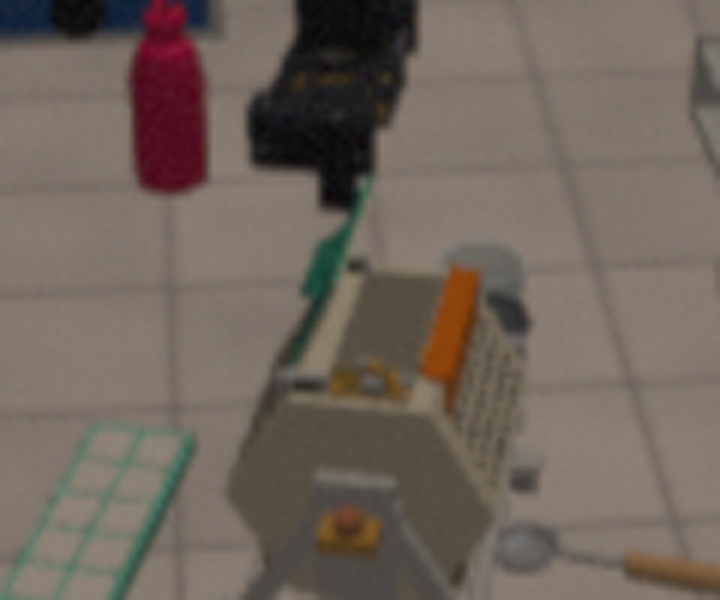

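The fingers have swung the door past upright. Its free edge is now at about (321,165) px, with the tip behind it. Next I follow the arc down.

Emit:
{"fn": "send_rows", "kwargs": {"rotation": [[0,0,0],[0,0,0],[0,0,0],[0,0,0],[0,0,0],[0,0,0],[0,0,0],[0,0,0],[0,0,0],[0,0,0],[0,0,0],[0,0,0]], "slide": [[5,1,0],[10,1,0],[15,1,2],[20,1,5],[25,1,8.5],[30,1,13],[34,1,17.5],[38,1,22],[41.5,1,26],[44,1,31],[46,1,36],[47.5,1,40]], "fingers": [1,1,1,1,1,1,1,1,1,1,1,1]}}

```text
time: 5.5
position: [0.5919, 0.0667, 0.2251]
tool_rot: [3.116, -0.4, 0.0]
ft_force: [0.2, -0.2, -0.0]
grip_width: 0.006
```

Run:
```python
from h import *
st()
for n in("side","top"): cv2.imwrite(f"pics/{n}4.png",get_image(n)[:,:,::-1])
a=cv2.imread('pics/side4.png')[135:235,260:380];a=cv2.resize(a,None,fx=6,fy=6,interpolation=cv2.INTER_CUBIC)
cv2.imwrite('pics/s4z.png',a)
a=cv2.imread('pics/top4.png')[145:235,260:380];cv2.imwrite('pics/t4z.png',cv2.resize(a,None,fx=6.4,fy=6.4,interpolation=cv2.INTER_CUBIC))
```

```text
t 5.5 tipU [  9.1  45.2 200.1] F [ 0.21 -0.19 -0.03] j [ 0.52  0.31 -0.81  1.6   0.23  1.33 -2.16] g 0.0056153329927087344
```

View pics/s4z.png

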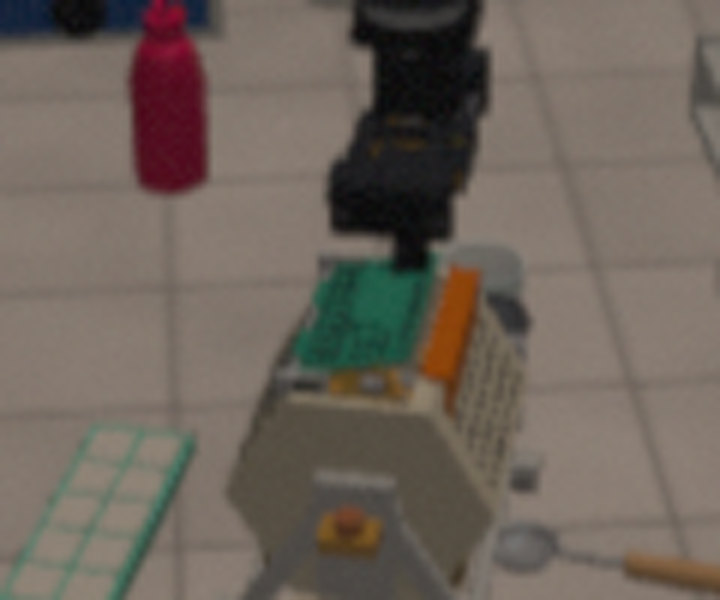

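View pics/t4z.png

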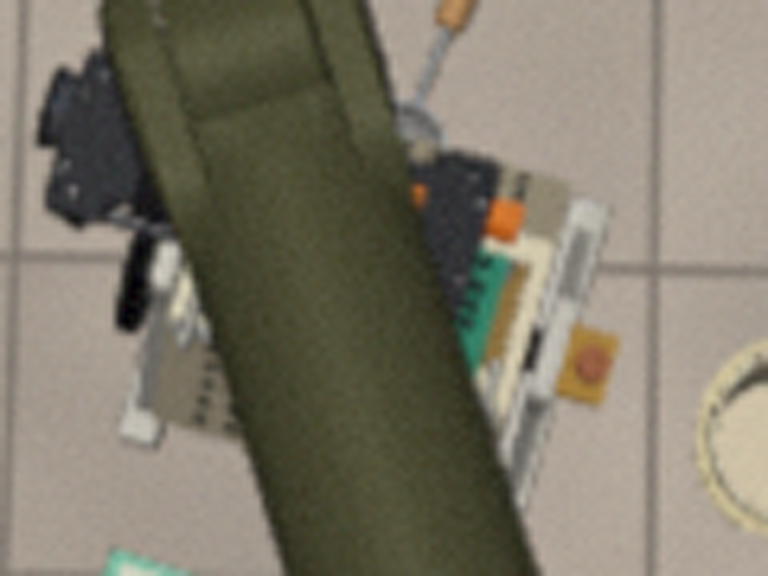

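The door now slopes about 15° with its free edge short of the orange lip. I press it down the rest of the way.

Emit:
{"fn": "send_rows", "kwargs": {"rotation": [[0,0,0],[0,0,0],[0,0,0],[0,0,0],[0,0,0],[0,0,0]], "slide": [[1,0,4],[2,0,8],[2,0,11],[2,0,14],[2,0,16],[2,0,17]], "fingers": [1,1,1,1,1,1]}}

```text
time: 6.2
position: [0.5936, 0.0662, 0.2083]
tool_rot: [3.116, -0.4, -0.0]
ft_force: [-0.1, 0.1, 1.6]
grip_width: 0.008
```

Run:
```python
from h import *
st()
```

```text
t 6.2 tipU [ 10.9  45.2 183.3] F [-0.14  0.06  1.64] j [ 0.51  0.33 -0.81  1.62  0.25  1.3  -2.16] g 0.008222043314994994
```

Next I press 1–2 mm more and check the force.

Emit:
{"fn": "send_rows", "kwargs": {"rotation": [[0,0,0],[0,0,0],[0,0,0]], "slide": [[0,0,0.8],[0,0,1.6],[0,0,1.6]], "fingers": [1,1,1]}}

```text
time: 6.5
position: [0.5937, 0.0663, 0.2078]
tool_rot: [3.115, -0.4, 0.0]
ft_force: [-2.1, -2.0, 5.1]
grip_width: 0.006
```

Run:
```python
from h import *
st()
```

```text
t 6.5 tipU [ 10.9  45.2 182.8] F [-2.08 -1.97  5.11] j [ 0.51  0.33 -0.81  1.62  0.25  1.3  -2.17] g 0.005529766111191291
```

The door stopped at 182.8 mm with the force rising, so it is flat. I lift off and move behind the ledge.

Emit:
{"fn": "send_rows", "kwargs": {"rotation": [[0,0,0],[0,0,0],[0,0,0],[0,0,0],[0,0,0],[0,0,0],[0,0,0]], "slide": [[0,0,-15],[0,0,-35],[-15,15,-35],[-30,30,-35],[-43,45,-35],[-43,45,-35],[-43,45,-35]], "fingers": [1,1,1,1,1,1,1]}}

```text
time: 7.2
position: [0.5412, 0.0336, 0.2427]
tool_rot: [3.116, -0.401, 0.003]
ft_force: [-0.4, -0.0, -0.1]
grip_width: 0.008
```

Run:
```python
from h import *
st()
for n in("side","top"): cv2.imwrite(f"pics/{n}5.png",get_image(n)[:,:,::-1])
a=cv2.imread('pics/side5.png')[155:220,290:370];a=cv2.resize(a,None,fx=9,fy=9,interpolation=cv2.INTER_CUBIC)
cv2.imwrite('pics/s5z.png',a)
print([proj('side',U(*p)).round(1) for p in((30,65,183),(30,-65,183),(-12,-30,195),(-12,30,195),(-41,-65,183))])
```

```text
t 7.2 tipU [-31.6   0.4 217.7] F [-0.42 -0.05 -0.08] j [ 0.64  0.16 -0.82  1.7   0.12  1.33 -2.03] g 0.007806886062510273
[array([333.7, 180.3]), array([328.7, 198.5]), array([319. , 189.7]), array([321.6, 181.4]), array([309.6, 196.8])]
```

View pics/s5z.png

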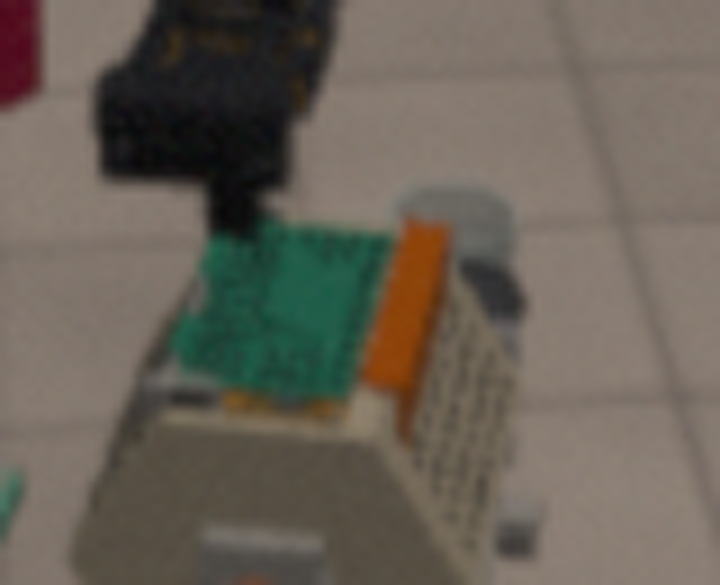

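The door lies flat and unslid. Its near free corner is at (329,199) px against a predicted (328.7,198.5). I go down behind the ledge, keeping just above the panel.

Emit:
{"fn": "send_rows", "kwargs": {"rotation": [[0,0,0],[0,0,0],[0,0,0],[0,0,0],[0,0,0]], "slide": [[0,0,12],[0,0,22],[0,0,28],[0,0,31],[0,0,31]], "fingers": [1,1,1,1,1]}}

```text
time: 7.8
position: [0.5404, 0.0337, 0.2101]
tool_rot: [-3.116, 0.399, 0.002]
ft_force: [0.4, -0.3, 0.3]
grip_width: 0.007
```

Run:
```python
from h import *
st()
```

```text
t 7.8 tipU [-32.4   0.2 185.1] F [ 0.35 -0.28  0.33] j [ 0.63  0.19 -0.82  1.75  0.14  1.27 -2.05] g 0.00652324027236125
```

Emit:
{"fn": "send_rows", "kwargs": {"rotation": [[0,0,0],[0,0,0],[0,0,0],[0,0,0],[0,0,0],[0,0,0],[0,0,0],[0,0,0]], "slide": [[4,0,0],[8,0,0],[10,0,0],[12,0,0],[14,0,0],[16,0,0],[18,0,0],[20,0,0]], "fingers": [1,1,1,1,1,1,1,1]}}

```text
time: 8.6
position: [0.5588, 0.029, 0.2111]
tool_rot: [3.116, -0.399, -0.006]
ft_force: [-6.2, 0.7, 3.5]
grip_width: 0.007
```

Run:
```python
from h import *
st()
```

```text
t 8.6 tipU [-13.5   0.4 186.1] F [-6.17  0.68  3.49] j [ 0.61  0.24 -0.81  1.7   0.18  1.28 -2.06] g 0.007378919530359921
```

Emit:
{"fn": "send_rows", "kwargs": {"rotation": [[0,0,0],[0,0,0],[0,0,0],[0,0,0],[0,0,0],[0,0,0]], "slide": [[2,0,0],[4,0,0],[6,0,0],[8,0,0],[9,0,0],[9,0,0]], "fingers": [1,1,1,1,1,1]}}

```text
time: 9.2
position: [0.5644, 0.0276, 0.2108]
tool_rot: [3.115, -0.398, -0.018]
ft_force: [-15.4, 2.2, 8.4]
grip_width: 0.003
```

Run:
```python
from h import *
st()
for n in("side",): cv2.imwrite(f"pics/{n}6.png",get_image(n)[:,:,::-1])
a=cv2.imread('pics/side6.png')[155:220,290:370];a=cv2.resize(a,None,fx=9,fy=9,interpolation=cv2.INTER_CUBIC)
cv2.imwrite('pics/s6z.png',a)
print([proj('side',U(*p)).round(1) for p in((-41,65,183),(-41,-65,183),(-23,65,183),(-23,-65,183))])
```

```text
t 9.2 tipU [ -7.7   0.4 185.8] F [-15.42   2.24   8.41] j [ 0.6   0.26 -0.81  1.68  0.19  1.29 -2.07] g 0.0027932344636456656
[array([315.9, 178.9]), array([309.6, 196.8]), array([320.4, 179.2]), array([314.4, 197.2])]
```

View pics/s6z.png

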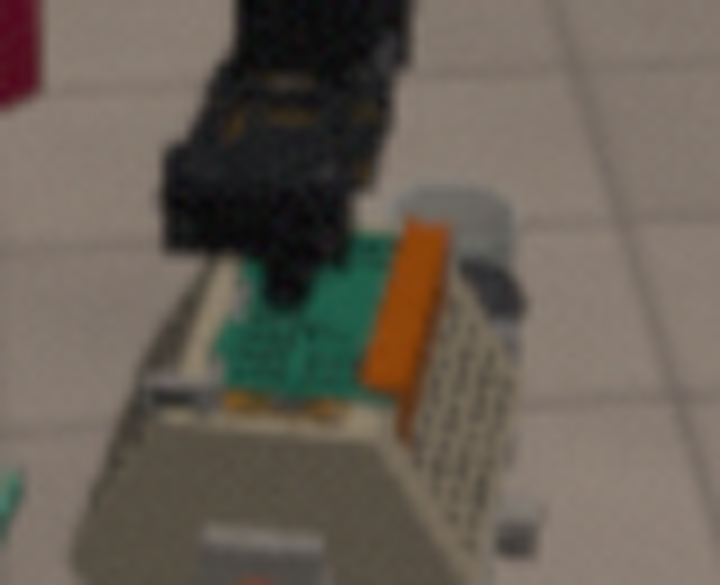

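Force rose to 15 N. The door's near hinge-side corner is at about (314,197) px, against (314.4,197.2) predicted for fully home, and the unit hasn't moved. I back off, lift and check.

Emit:
{"fn": "send_rows", "kwargs": {"rotation": [[0,0,0],[0,0,0],[0,0,0],[0,0,0],[0,0,0],[0,0,0],[0,0,0],[0,0,0],[0,0,0],[0,0,0],[0,0,0],[0,0,0]], "slide": [[-5,0,0],[-10,0,0],[-10,0,-10],[-10,0,-30],[-10,0,-60],[-10,0,-90],[-20,35,-100],[-30,75,-100],[-40,115,-100],[-45,155,-100],[-50,195,-100],[-50,230,-100]], "fingers": [1,1,1,1,1,1,1,1,1,1,1,1]}}

```text
time: 10.45
position: [0.4616, -0.1861, 0.3124]
tool_rot: [3.113, -0.402, 0.004]
ft_force: [0.1, 0.6, -0.3]
grip_width: 0.001
```

Run:
```python
from h import *
st()
for n in("side","top"): cv2.imwrite(f"pics/{n}7.png",get_image(n)[:,:,::-1])
a=cv2.imread('pics/side7.png')[155:220,290:370];a=cv2.resize(a,None,fx=9,fy=9,interpolation=cv2.INTER_CUBIC)
cv2.imwrite('pics/s7z.png',a)
a=cv2.imread('pics/top7.png')[145:235,260:380];cv2.imwrite('pics/t7z.png',cv2.resize(a,None,fx=6.4,fy=6.4,interpolation=cv2.INTER_CUBIC))
```

```text
t 10.45 tipU [ -53.3 -232.4  287.4] F [ 0.09  0.56 -0.3 ] j [ 0.95 -0.01 -0.61  1.7  -0.    1.45 -1.49] g 0.0012584910157534756
```

View pics/s7z.png

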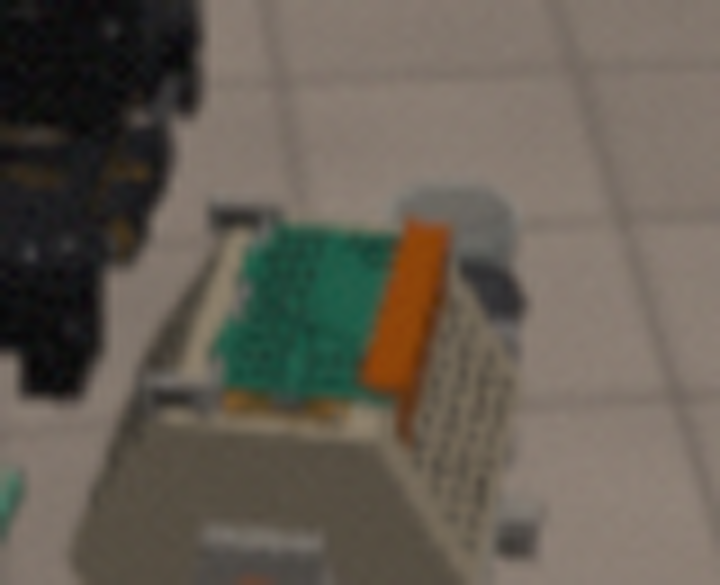

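View pics/t7z.png

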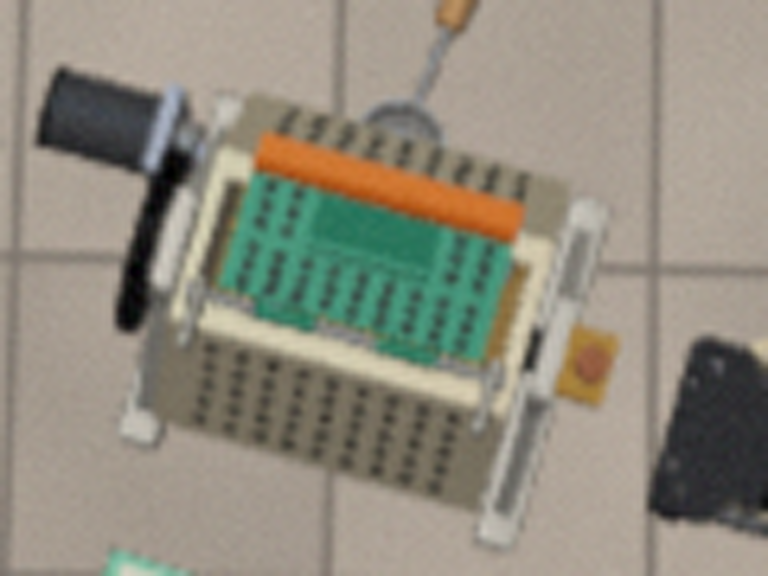

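Run:
```python
from h import *
T=lambda x,y:(260+(x+.5)/6.4-.5,145+(y+.5)/6.4-.5)
for p in((222,290),(488,360)):print('rear',toU(onz('top',*T(*p),.183)).round(1))
for p in((303,243),(428,277)):print('ledge',toU(onz('top',*T(*p),.195)).round(1))
S=lambda x,y:(290+(x+.5)/9-.5,155+(y+.5)/9-.5)
for p in((215,370),):print('side rear',toU(onz('side',*S(*p),.183)).round(1))
# image change of the whole scene away from robot/door
for n in('side','top'):
    d=cv2.absdiff(cv2.imread(f'pics/{n}0.png'),cv2.imread(f'pics/{n}7.png')).max(2)
    cv2.imwrite(f'pics/{n}d.png',(d>40).astype('u1')*255)
```

```text
rear [-25.4  63.6 183. ]
rear [-23.1 -66.7 183. ]
ledge [  5.1  32.2 195. ]
ledge [  5.6 -28.9 195. ]
side rear [-28.5 -55.4 183. ]
```

View pics/topd.png

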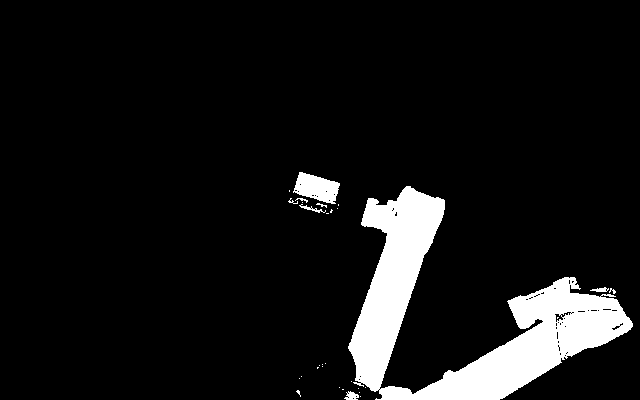

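The ledge rear edge is at unit x 5–5.6 (6 would be fully home) and the panel rear edge at -23 to -25 (-23 would be home), so the slide is about 17 mm. Apart from the arm and the door, nothing in the top view has changed. I hand the job in.

Run:
```python
from h import *
st(); print(close_job())
```

```text
t 10.55 tipU [ -53.2 -236.6  286.7] F [-1.34  0.24 -0.09] j [ 0.95 -0.01 -0.61  1.7  -0.    1.45 -1.49] g 0.0031548958137147223
the job is handed in; nothing more can be done
None
```

The door is shut, tucked under the orange lip, and the job is handed in after about 10.6 s; no verdict was reported.

With the fingers closed, I swung the door over by pushing near its free edge. I pressed it flat until it stopped at 182.8 mm (183 expected). Then I pushed the thumb ledge towards the lip until the force rose to about 15 N at the end stop, and took the hand away clear of everything.

**Last checks:**
- **Slide:** about 17 of 18 mm, from the ledge and the door's rear edge in the top view; 13.5 mm is needed.
- **Tuck:** the free edge is out of sight under the lip in both views.
- **Other objects:** comparing the top view with the start shows only the arm and the door changed.

**Disagreement:** one rough side-view reading of the door's rear corner came out about 3–5 mm short of the top view. I trusted the top view and the force at the stop. The door's final angle was not measured separately after the slide.

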